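# Crack a walnut in the counter nutcracker without crushing the kernel

### The arm

A 6-joint arm with a two-finger parallel gripper is mounted at the origin on a cart in front of the work surface, level with it; the furniture and walls round the work are solid. World frame = base frame: x ahead of the robot, y to its left, z up, the work surface at z = 0. Lengths are in mm, angles in rad, forces in N, time in s.
With the tool pointing down it reaches from about 250 to 775 mm from the base axis. Payload 8.9 kg.
Tool frame: the origin (TCP) lies midway between the tips of the shut fingers; the grasp point (between the pads) lies 19 mm behind it; z points along the fingers, y is the line along which they close (so a half turn about z gives the same grasp; the last joint's range is limited). The gripper opens to 85 mm and grips with 20 to 120 N. Pads are 22 mm wide; open, the fingers measure 114 mm over their backs; the gripper's body (76 mm by 85 mm) begins 54 mm behind the grasp point. The pads swing forward as they close: fully open they stand 13 mm farther back than shut.
Start: joints at [1.093, 0.291, -0.153, 1.127, 0, 1.431], TCP at [174.481, 495.157, 231.305] pointing down, gripper open.
Joint ranges: [-2.52, 2.52], [-0.91, 1.74], [-1.3, 1.37], [-1.96, 2.02], [-1.52, 1.47], [-3.14, 3.14]. Speed limits (rad/s): [2.22, 2.22, 2.79, 3.14, 3.14, 3.14].

### API

Orientations are given as a rotation vector (axis times angle).
In Python, from bench import ctrl gives the robot as it stands. The module is installed in compiled form; this text tells all that it offers.
- The arm moves only by the tool jog_arm, never from a script. Its argument "plan" is a list of rows, each a list of 3 entries, a list of its own where there are three numbers: the finger opening in m, from 0 to 0.0854, then the shift along the world's x, y, z in m, then the turn, a rotation vector about the world's x, y, z in degrees. A call has 1 to 5 rows; each row is the pose to reach, as a shift and turn from the pose commanded when the call began; what a row does not reach only later rows make up. A row lasts 1/12 s, in which the tool goes at most 41.7 mm and 7.16 degrees, less where a joint would pass 70% of its speed; a pose out of reach is approached as far as the arm can. A call with a gripper value outside its range is refused whole. The fingers move at their own pace and stop on an object; "grip_force" is the grip in N (left out, the last holds). Time passes only in rows, so rows that repeat a pose let the fingers close. It gives the time, the measured TCP pose, the force, the opening and the grip force at its end, in the units of the state.
- ctrl.observe(): the state, without advancing time (a new reading comes with each control period).
- ctrl.snapshot(name): name is "scene" or "top" or "wrist"; returns a dict with "pixels" (480x640x3 uint8, red, green, blue), "z_map" (480x640 float32, mm along the optical axis (not along the pixel's ray), 0 where there is no reading), "mtx" (3x3 intrinsics, pixels), "k1" (the pictures are not rectified: a ray, as slopes to the right and down, at radius r is drawn at 1 + k1 r^2 times it, then the intrinsics apply), "rvec" (rotation vector, rad) and "tvec" (3), from world to camera coordinates, as OpenCV has them. Camera axes: x right, y down, z forward; pixel columns grow to the right and rows downward; lengths in mm; the calibration is good to about 2 mm. A picture is of the moment at which its call begins.
- ctrl.hand_in(): hands the job in; it is judged then, once.
The state is a dict: "t": time; "q": joint angles; "joint_velocities": joint speeds; "joint_torque": joint torques, N m; "position": TCP position; "tcp_rot": TCP orientation; "force": force on the tool from outside, world axes, zero at the start; "moment": the same for the moment, N m; "finger_gap": finger opening in mm; "grip_force": force on a finger pad.
Only numpy, scipy, OpenCV 4.12 (cv2) and the standard library are available. Lean on these libraries where they do the work, as an engineer would, in place of code of your own. Each camera call takes 0.05 s, during which the arm holds its last target. There are 200 camera calls.

### The job

Set the walnut on the nutcracker's board between the two jaws, its seam in line with the handles, and let go of it. Then squeeze the two handles together gently until the shell gives, stop at once so that the kernel is not crushed, and let the handles spring open again. Leave the cracked nut lying between the jaws, crack it with the handles and not with the fingers, and leave the honey jar, the cup and the scone where they are.

Things in the scene. Friction and masses are not known exactly. Their poses are not given: they have to be found in the camera images.
- cracker: nutcracker fixed to the counter: oak board 112 x 116 x 12 mm, a dark steel hinge block at its far end (top 42 mm above the counter), two steel handles with black grips pointing to the robot. Origin: below the seat, at counter height; the board reaches 28 mm in front (-x) of it, 84 mm behind. x runs from seat to hinge block, y to the left jaw, z up. Hinge pins upright at x = 50 mm, y = +-16 mm
- seat (a point): the spot on the board's top (12 mm above the counter) between the jaws where the nut belongs, ringed by an oval groove; axes as the cracker's. The jaws are upright steel plates 34 mm long, 17 to 37 mm above the counter. With the handles open the right one stands 20 mm from the seat; the left one, on a brass setting screw, 20 to 27 mm, different each time and not measured
- handle_left: left (+y) handle, origin on its hinge at counter height; axes as the cracker's when open; a weak spring (1 to 2 N at the grip) brings it back there. Squeezing turns it in by up to 0.26 rad (its yaw grows), the jaw travelling 50 mm and the grip 115 mm for each rad. The two handles move freely of each other
- handle_right: right (-y) handle, likewise; squeezing makes its yaw fall
- handle_left_grip (a point): middle of the outer face of the left black grip, 27 mm above the counter, 65 mm in front (-x) of the seat, past the board's edge. The grip is 46 mm long, 9 mm thick, 19 to 35 mm above the counter. Open, the two grips measure 66 mm over their outsides
- handle_right_grip (a point): the same point of the right (-y) grip
- nut: walnut lying on its flat side: 38 mm long (x, along the seam ridge), 31 mm wide (y, across the seam), 31 mm high (z); about 100 g. Origin: centre of its underside. Lift it by its two ends, the fingers closing along its x
- nut_mid (a point): the middle of the nut, 14.5 mm above its underside; axes as the nut's
- nut_crack (a joint): how far the shell has given, m: 0 whole, 0.003 cracked. Squeezed across its width by the jaws the nut resists more and more, up to about 32 N (14 N at each grip) when the grips have come about 6 mm nearer, then gives suddenly, 3 mm, and the force drops to the springs' 1 to 2 N. The bare kernel must then not feel over 20 N from a jaw (9 N at a grip): stop within 3 mm between the grips
- honey_jar: bystander: glass honey jar with a grey lid, 66 x 72 x 102 mm, origin under its centre
- espresso_cup: bystander: small white cup with a handle, 58 x 82 x 54 mm, origin at its underside
- scone: bystander: round scone, 75 x 76 x 40 mm, origin under its centre
Not all that is in view belongs to the job. Several things have the shape of the nut; the one meant has the colours described above.

How it is judged:
By the outcome, as a careful person would: the job done as asked, in the order asked, and still so for the second after the job is handed in, with the robot touching nothing.
It also fails if it takes over 58 s, if anything falls off the work surface, if the arm or the gripper's body presses on something with over 40 N, if the wrist force passes 120 N, or if a joint passes its speed limit or range.

## Working session

There is one attempt and no reset: what is moved stays moved. The work goes in short steps, Python scripts to look and compute and a tool call to move; the robot and the scene stay as the last step left them, time stands still between calls to the robot, and variables do not carry over. Pictures are saved under pics/ and viewed, at most 10 in all, crops included, and the job is handed in when it is done.

Besides the shell and the picture viewer there is one more tool, called after "Request:" by a JSON object that holds its "api" and its "payload", one argument or row to a line. jog_arm: Moves the arm, as the interface text tells. Its arguments: {"type":"object","properties":{"plan":{"type":"array"},"grip_force":{"type":"number"}},"required":["plan"]}

```bash
mkdir -p pics
cat > h.py <<'E'
import numpy as np, cv2
from bench import ctrl
def snap(n,f=None):
    s=ctrl.snapshot(n)
    if f: cv2.imwrite('pics/'+f,s['pixels'][:,:,::-1])
    return s
def world(s,uv,Z=None):
    """pixels -> world; Z plane height or None to use depth"""
    uv=np.atleast_2d(np.float64(uv))
    K=s['mtx'];d=np.array([s['k1'],0,0,0,0.])
    r=cv2.undistortPoints(uv[:,None],K,d)[:,0]
    R=cv2.Rodrigues(np.float64(s['rvec']))[0];t=np.float64(s['tvec']).ravel()
    rays=np.c_[r,np.ones(len(r))]
    if Z is None:
        z=s['z_map'][uv[:,1].astype(int),uv[:,0].astype(int)]
        return (rays*z[:,None]-t)@R
    c=-R.T@t; dw=rays@R
    return c+dw*((Z-c[2])/dw[:,2])[:,None]
def proj(s,P):
    return cv2.projectPoints(np.float64(P).reshape(-1,1,3),np.float64(s['rvec']),np.float64(s['tvec']),s['mtx'],np.array([s['k1'],0,0,0,0.]))[0][:,0]
E
python3 - <<'E'
from h import *
o=ctrl.observe()
print({k:np.round(v,3) for k,v in o.items()})
snap('top','top1.png');snap('scene','scene1.png')
E
```

```text
{'t': np.float64(0.0), 'q': array([ 1.093,  0.291, -0.154,  1.127, -0.   ,  1.432]), 'joint_velocities': array([ 0.002,  0.002, -0.   , -0.001, -0.001, -0.   ]), 'joint_torque': array([ 2.0000e-03, -5.3715e+01,  3.3137e+01,  1.6000e-02,  0.0000e+00,
        0.0000e+00]), 'position': array([174.291, 494.774, 230.732]), 'tcp_rot': array([-5.300e-01, -3.096e+00,  2.000e-03]), 'force': array([-0.684,  0.375,  0.591]), 'moment': array([ 0.02 ,  0.059, -0.   ]), 'grip_force': np.float64(0.0), 'finger_gap': np.float64(85.406)}
```

View pics/top1.png

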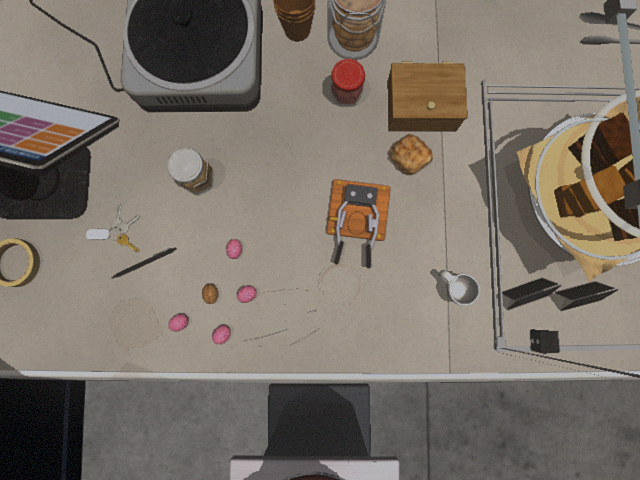

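View pics/scene1.png

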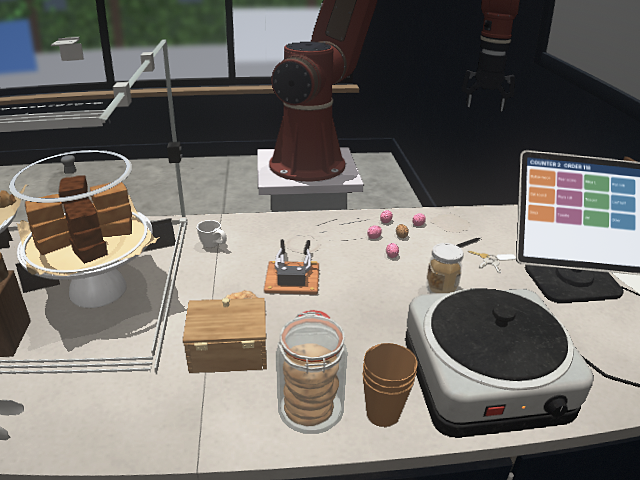

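The top view shows the brown walnut at (209,293) among pink look-alikes. The cracker is near (358,210), slightly turned, with its black grips at (338,252) and (367,256).

Run:
```python
from h import *
s=snap('top'); im=s['pixels']; hsv=cv2.cvtColor(im,cv2.COLOR_RGB2HSV)
def blobs(m,box,Z,amin=15):
    x0,y0,x1,y1=box; mm=np.zeros(m.shape,np.uint8); mm[y0:y1,x0:x1]=m[y0:y1,x0:x1]
    for c in cv2.findContours(mm,cv2.RETR_EXTERNAL,cv2.CHAIN_APPROX_NONE)[0]:
        if cv2.contourArea(c)<amin: continue
        w=world(s,c[:,0].astype(float),Z)[:,:2]
        (cx,cy),(a,b),_=r=cv2.minAreaRect(w.astype(np.float32))
        box=cv2.boxPoints(r); e=box[1]-box[0]; f=box[2]-box[1]; l=e if np.hypot(*e)>np.hypot(*f) else f
        print(Z,c[:,0].mean(0).round(1),'ctr',round(cx,1),round(cy,1),'size',round(a,1),round(b,1),'longdir',round(np.degrees(np.arctan2(l[1],l[0]))%180,1), 'med',np.round(np.median(w,0),1))
H,S,V=[hsv[:,:,i].astype(int) for i in range(3)]
print(hsv[293,209],hsv[232,340],hsv[255,338],hsv[195,360])
print('nut');blobs((H>5)&(H<25)&(S>100),(190,275,228,312),15)
print('board');blobs((H>5)&(H<20)&(S>110),(315,170,400,250),12,100)
print('grips');blobs((V<60),(325,235,380,275),35)
print('block');blobs((V<90),(335,175,385,210),42)
for n,p,Z in [('jar',(186,163),102),('cup',(461,288),54),('scone',(411,154),40)]: print(n,world(s,p,Z).round(0))
cv2.imwrite('pics/crop.png',cv2.resize(im[165:280,310:410,::-1],None,fx=5,fy=5,interpolation=cv2.INTER_CUBIC)[:575])
```

```text
[ 14 130 167] [ 11 147 135] [22 54 52] [90 11 72]
nut
15 [209.5 293.4] ctr 462.2 200.5 size 36.1 28.9 longdir 15.8 med [461.7 200.6]
board
12 [358.3 221.2] ctr 603.2 -84.9 size 64.2 64.1 longdir 82.7 med [606.2 -92.4]
12 [358.8 204.1] ctr 626.4 -87.1 size 114.3 111.0 longdir 82.6 med [642.2 -93.4]
grips
35 [367.8 255.8] ctr 531.7 -103.1 size 7.6 41.9 longdir 179.2 med [ 531.6 -103.4]
35 [338.3 252.4] ctr 538.6 -46.7 size 7.0 42.2 longdir 164.6 med [539.3 -46.4]
block
42 [360.3 196.2] ctr 645.9 -88.6 size 60.8 42.1 longdir 81.5 med [642.4 -90.6]
jar [[695. 231. 102.]]
cup [[ 470. -272.   54.]]
scone [[ 730. -189.   40.]]
```

View pics/crop.png

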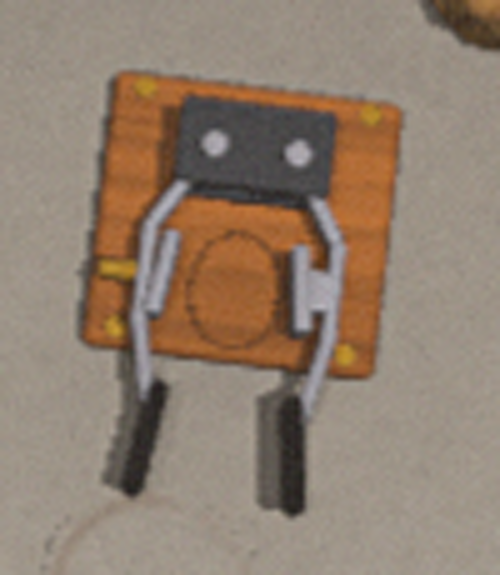

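The crop shows the cracker turned about -7° (yaw), with the oval seat near its centre. The left jaw is on the brass screw and the hinge block is at the far end. Next I'll move over the nut.

Request:
{"api": "jog_arm", "payload": {
  "plan": [
    [0.085, [0.028, -0.029, 0], [0, 0, -6]],
    [0.085, [0.056, -0.058, 0], [0, 0, -12]],
    [0.085, [0.084, -0.087, 0], [0, 0, -18]],
    [0.085, [0.112, -0.116, 0], [0, 0, -24]],
    [0.085, [0.14, -0.145, 0], [0, 0, -30]]
  ]
}}

```text
t: 0.57
position: [315.2, 348.6, 231.2]
tcp_rot: [-1.32, -2.851, 0.0]
force: [1.5, 0.2, 0.3]
finger_gap: 84.9
grip_force: 0.0
```

Request:
{"api": "jog_arm", "payload": {
  "plan": [
    [0.07, [0.028, -0.029, 0], [0, 0, -6]],
    [0.07, [0.056, -0.058, 0], [0, 0, -12]],
    [0.07, [0.084, -0.087, 0], [0, 0, -18]],
    [0.07, [0.112, -0.116, 0], [0, 0, -24]],
    [0.07, [0.14, -0.145, -0.02], [0, 0, -25]]
  ]
}}

```text
t: 0.98
position: [455.5, 205.9, 215.1]
tcp_rot: [1.906, 2.493, 0.006]
force: [1.8, 0.4, 1.4]
finger_gap: 69.9
grip_force: 0.0
```

Run:
```python
from h import *
o=ctrl.observe(); print(o['t'],o['position'].round(1),o['tcp_rot'].round(3),o['finger_gap'],o['force'].round(1))
s=snap('wrist','w1.png')
print(proj(s,[462,200.5,15]))
```

```text
0.9833 [455.5 205.9 215.1] [1.906 2.493 0.006] 69.86545561843232 [1.8 0.4 1.4]
[[334.46249215 213.93840864]]
```

View pics/w1.png

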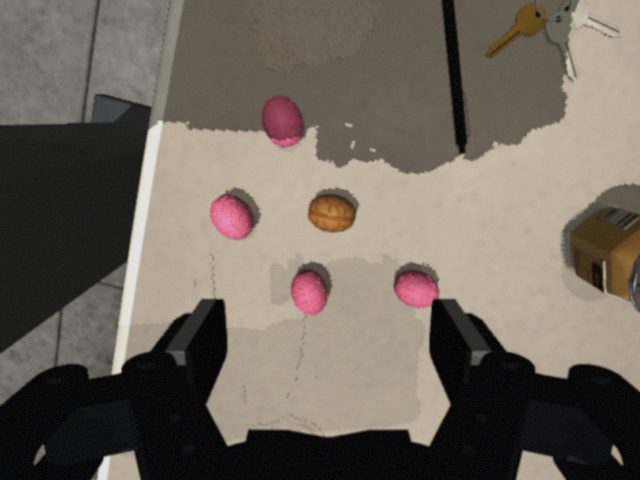

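The nut is at (331,213), its seam nearly along the fingers' closing line. The pink ones are clear of the finger path.

Run:
```python
from h import *
s=snap('wrist'); hsv=cv2.cvtColor(s['pixels'],cv2.COLOR_RGB2HSV)
H,S,V=[hsv[:,:,i].astype(int) for i in range(3)]
m=((H>5)&(H<22)&(S>110)).astype(np.uint8); mm=np.zeros_like(m); mm[180:245,295:370]=m[180:245,295:370]
c=max(cv2.findContours(mm,0,1)[0],key=cv2.contourArea)
w=world(s,c[:,0].astype(float),15)[:,:2].astype(np.float32)
print(cv2.minAreaRect(w), cv2.fitEllipse(w)); r=cv2.boxPoints(cv2.minAreaRect(w)); print(np.degrees(np.arctan2(*(np.diff(r,axis=0)[:,::-1].T))))
ys,xs=np.nonzero(mm); d=world(s,np.c_[xs,ys]);print('top z',np.percentile(d[:,2],98), 'counter',world(s,(270,240))[0])
R=cv2.Rodrigues(ctrl.observe()['tcp_rot'])[0]; print('tool y dir',np.degrees(np.arctan2(R[1,1],R[0,1])),'z',R[:,2])
```

```text
((459.2786865234375, 200.42347717285156), (36.66035461425781, 29.96067237854004), 15.146590232849121) ((459.35791015625, 200.5510711669922), (29.955997467041016, 37.3348274230957), 95.8641357421875)
[-74.85337   15.146615 105.146614]
top z 31.456881083797406 counter [417.5679913  156.79261034  -0.8601447 ]
tool y dir 15.238561583807092 z [-0.00130413 -0.0017128  -0.99999768]
```

Run:
```python
from h import *
s=snap('wrist'); im=s['pixels'];hsv=cv2.cvtColor(im,cv2.COLOR_RGB2HSV)
H,S,V=[hsv[:,:,i].astype(int) for i in range(3)]
m=((H>5)&(H<22)&(S>110)).astype(np.uint8); mm=np.zeros_like(m); mm[180:245,295:370]=m[180:245,295:370]
ys,xs=np.nonzero(mm); w=world(s,np.c_[xs,ys],15)[:,:2]
e,v=np.linalg.eigh(np.cov(w.T)); print(w.mean(0),4*np.sqrt(e)/1,np.degrees(np.arctan2(v[1,1],v[0,1])))
d=world(s,np.c_[xs,ys]);
print('img->world: px right', np.diff(world(s,[(320,213),(340,213)],15),axis=0))
cv2.imwrite('pics/nut.png',cv2.resize(im[175:250,290:375,::-1],None,fx=7,fy=7,interpolation=cv2.INTER_CUBIC))
```

```text
[459.36792198 200.67611746] [30.65249808 38.04818084] -174.8267024658357
img->world: px right [[15.40499954  4.20048841  0.        ]]
```

View pics/nut.png

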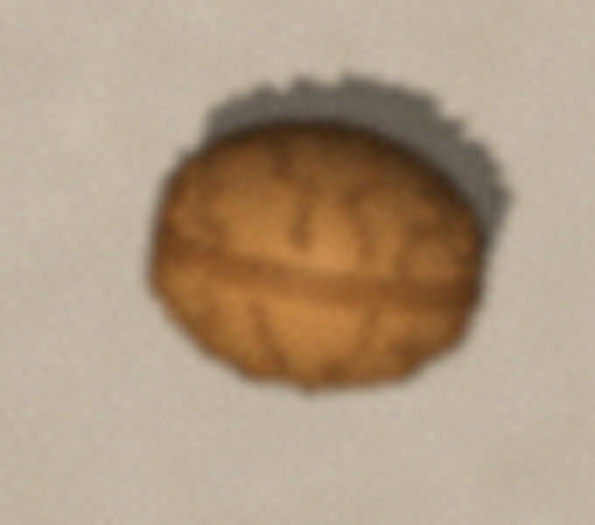

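Seam in the crop runs from (160,248) to (470,295), so the nut's yaw is about 6° and I need to turn the tool -9°.

Request:
{"api": "jog_arm", "payload": {
  "plan": [
    [0.062, [0.004, -0.0053, -0.035], [0, 0, -6]],
    [0.062, [0.004, -0.0053, -0.075], [0, 0, -9]],
    [0.062, [0.004, -0.0053, -0.115], [0, 0, -9]],
    [0.062, [0.004, -0.0053, -0.145], [0, 0, -9]],
    [0.062, [0.004, -0.0053, -0.155], [0, 0, -9]]
  ]
}}

```text
t: 1.55
position: [452.8, 202.1, 54.2]
tcp_rot: [-2.086, -2.344, 0.008]
force: [-0.8, 0.1, -0.5]
finger_gap: 61.8
grip_force: 0.0
```

Run:
```python
from h import *
s=snap('wrist'); im=s['pixels'];hsv=cv2.cvtColor(im,cv2.COLOR_RGB2HSV)
H,S,V=[hsv[:,:,i].astype(int) for i in range(3)]
m=((H>5)&(H<22)&(S>110)).astype(np.uint8)
p=proj(s,[459.4,200.6,15])[0].astype(int); x,y=p;mm=np.zeros_like(m);mm[max(0,y-60):y+60,x-70:x+70]=m[max(0,y-60):y+60,x-70:x+70]
ys,xs=np.nonzero(mm); w=world(s,np.c_[xs,ys],15)[:,:2]
e,v=np.linalg.eigh(np.cov(w.T)); print(p,xs.min(),xs.max(),ys.min(),ys.max(),w.mean(0),4*np.sqrt(e),np.degrees(np.arctan(v[1,1]/v[0,1])))
o=ctrl.observe();R=cv2.Rodrigues(o['tcp_rot'])[0]; print(o['position'],np.degrees(np.arctan(R[1,1]/R[0,1])))
```

```text
[345 280] 304 388 246 314 [459.42696298 200.67089072] [32.97166877 38.68142791] 4.442554363271555
[453.14138813 202.07563105  54.56359656] 6.6739818462034926
```

Request:
{"api": "jog_arm", "payload": {
  "plan": [
    [0.062, [0.0063, -0.0015, -0.01], [0, 0, -1.5]],
    [0.062, [0.0063, -0.0015, -0.02], [0, 0, -1.5]],
    [0.062, [0.0063, -0.0015, -0.02], [0, 0, -1.5]]
  ]
}}

```text
t: 1.85
position: [463.4, 200.8, 37.6]
tcp_rot: [2.121, 2.317, 0.001]
force: [-0.9, -0.0, -0.6]
finger_gap: 62.3
grip_force: 0.0
```

Run:
```python
from h import *
o=ctrl.observe();print(o['position'],o['force'])
```

```text
[463.39354471 200.77585205  37.58449031] [-0.89790147 -0.04518268 -0.57120675]
```

Request:
{"api": "jog_arm", "payload": {
  "plan": [
    [0.062, [0, 0, 0], [0, 0, 0]],
    [0.062, [0, 0, 0], [0, 0, 0]],
    [0.062, [0, 0, 0], [0, 0, 0]]
  ]
}}

```text
t: 2.1
position: [463.3, 200.7, 38.6]
tcp_rot: [2.12, 2.317, 0.002]
force: [0.3, 0.3, -0.7]
finger_gap: 62.2
grip_force: 0.0
```

Request:
{"api": "jog_arm", "payload": {
  "plan": [
    [0.062, [-0.0039, 0, -0.005], [0, 0, 0]],
    [0.062, [-0.0039, 0, -0.02], [0, 0, 0]],
    [0.062, [-0.0039, 0, -0.034], [0, 0, 0]],
    [0.062, [-0.0039, 0, -0.038], [0, 0, 0]],
    [0.062, [-0.0039, 0, -0.038], [0, 0, 0]]
  ]
}}

```text
t: 2.52
position: [457.7, 200.2, -1.0]
tcp_rot: [-2.12, -2.317, 0.003]
force: [-0.2, -0.1, 1.2]
finger_gap: 61.8
grip_force: 0.0
```

Request:
{"api": "jog_arm", "payload": {
  "plan": [
    [0.05, [0, 0, 0], [0, 0, 0]],
    [0.042, [0, 0, 0], [0, 0, 0]],
    [0.036, [0, 0, 0], [0, 0, 0]],
    [0.03, [0, 0, 0], [0, 0, 0]],
    [0.03, [0, 0, 0], [0, 0, 0]]
  ],
  "grip_force": 20
}}

```text
t: 2.93
position: [459.4, 200.7, 0.6]
tcp_rot: [2.12, 2.317, 0.002]
force: [-0.7, -0.4, 7.0]
finger_gap: 37.3
grip_force: 19.9
```

Request:
{"api": "jog_arm", "payload": {
  "plan": [
    [0.03, [0, 0, 0.012], [0, 0, 0]],
    [0.03, [0, 0, 0.045], [0, 0, 0]],
    [0.03, [0.01, -0.02, 0.08], [0, 0, -4]],
    [0.03, [0.024, -0.05, 0.11], [0, 0, -8]],
    [0.03, [0.039, -0.084, 0.13], [0, 0, -12]]
  ]
}}

```text
t: 3.35
position: [497.4, 119.4, 131.1]
tcp_rot: [2.351, 2.082, 0.004]
force: [1.3, 0.5, -1.0]
finger_gap: 37.1
grip_force: 20.8
```

Request:
{"api": "jog_arm", "payload": {
  "plan": [
    [0.03, [0.016, -0.034, 0], [0, 0, 0]],
    [0.03, [0.032, -0.068, 0], [0, 0, 0]],
    [0.03, [0.048, -0.102, 0], [0, 0, 0]],
    [0.03, [0.062, -0.132, 0], [0, 0, 0]],
    [0.03, [0.07, -0.15, 0], [0, 0, 0]]
  ]
}}

```text
t: 3.77
position: [568.0, -34.1, 128.4]
tcp_rot: [2.352, 2.08, 0.001]
force: [0.1, 0.4, -1.5]
finger_gap: 37.0
grip_force: 20.8
```

Request:
{"api": "jog_arm", "payload": {
  "plan": [
    [0.03, [0, 0, 0], [0, 0, 0]],
    [0.03, [0, 0, 0], [0, 0, 0]],
    [0.03, [0, 0, 0], [0, 0, 0]]
  ]
}}

```text
t: 4.02
position: [565.9, -30.1, 127.9]
tcp_rot: [-2.351, -2.083, 0.001]
force: [-1.0, -0.1, -0.7]
finger_gap: 37.3
grip_force: 20.8
```

Run:
```python
from h import *
o=ctrl.observe();R=cv2.Rodrigues(o['tcp_rot'])[0];print(o['t'],o['position'],o['force'],o['finger_gap'],np.degrees(np.arctan(R[1,1]/R[0,1])))
s=snap('wrist','w2.png');np.save('w2.npy',s,allow_pickle=True)
print(proj(s,[598.6,-83.5,12]))
```

```text
4.0167 [565.92711193 -30.14001923 127.92091641] [-1.04049843 -0.07212524 -0.66283961] 37.32570210019993 -6.9109080958318865
[[389.92426276 304.56199822]]
```

View pics/w2.png

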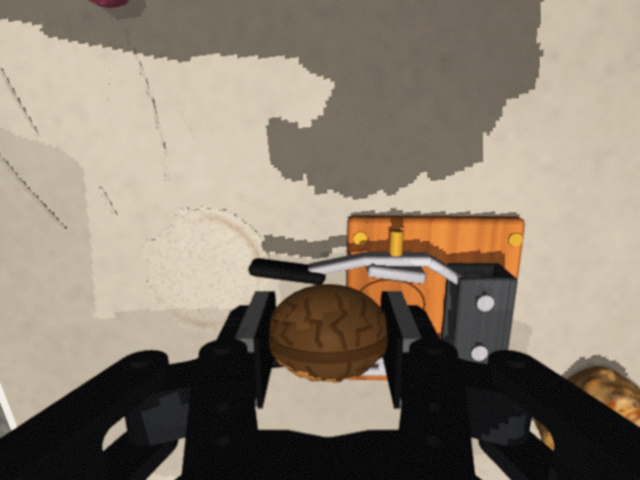

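The held nut at (328,333) has its ridge aligned with the fingers. The board's edge is parallel to the image within about 1°, and the seat oval is partly hidden. I'll move directly above the seat.

Request:
{"api": "jog_arm", "payload": {
  "plan": [
    [0.03, [0.015, -0.025, 0], [0, 0, -0.7]],
    [0.03, [0.028, -0.045, 0], [0, 0, -0.7]],
    [0.03, [0.0327, -0.0534, 0], [0, 0, -0.7]],
    [0.03, [0.0327, -0.0534, 0], [0, 0, -0.7]],
    [0.03, [0.0327, -0.0534, 0], [0, 0, -0.7]]
  ]
}}

```text
t: 4.48
position: [598.7, -83.2, 127.9]
tcp_rot: [-2.363, -2.069, 0.0]
force: [0.7, 0.1, -1.3]
finger_gap: 37.3
grip_force: 20.8
```

Run:
```python
from h import *
o=ctrl.observe();R=cv2.Rodrigues(o['tcp_rot'])[0];print(o['t'],o['position'],o['finger_gap'],np.degrees(np.arctan(R[1,1]/R[0,1])))
s=snap('wrist');im=s['pixels']
p=proj(s,[[598.6,-83.5,12],[598.6+40,-83.5,12]]);print(p)
x,y=p[0].astype(int); x0,y0=x-130,max(0,y-110); print('crop origin',x0,y0)
cv2.imwrite('pics/seat.png',cv2.resize(im[y0:y0+200,x0:x0+260,::-1],None,fx=3,fy=3,interpolation=cv2.INTER_CUBIC))
np.savez('seat.npz',**s)
```

```text
4.4833 [598.7266434  -83.17140193 127.88949763] 37.28713511909653 -7.5896343807877695
[[330.07326892 231.97100807]
 [394.63372785 223.66063804]]
crop origin 200 121
```

View pics/seat.png

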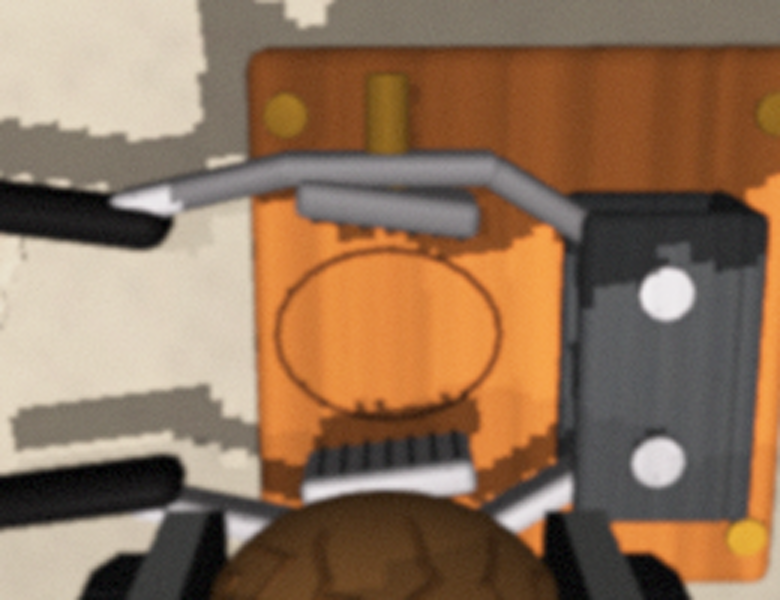

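Run:
```python
from h import *
s=dict(np.load('seat.npz'))
c=lambda x,y:(200+x/3,121+y/3)
print('oval',world(s,c(388,332),12))
O=world(s,c(388,332),12)[0]; th=np.radians(-7.6); A=np.array([[np.cos(th),np.sin(th)],[-np.sin(th),np.cos(th)]])
L=lambda x,y,Z:(A@(world(s,c(x,y),Z)[0]-O)[:2]).round(1)
print('board edge',L(250,70,12),L(262,480,12))
print('jawL',L(300,212,37),L(385,226,37),L(475,236,37),'jawR',L(305,482,37),L(390,472,37),L(472,463,37))
print('ovals',L(277,332,12),L(500,332,12),L(388,248,12),L(388,416,12))
print('block base',L(565,300,12),L(565,400,12),'top edge',L(583,300,42),L(577,500,42),'pins',L(667,294,42),L(658,462,42))
o=ctrl.observe();print('tcp',A@(o['position']-O)[:2])
```

```text
oval [[598.17293148 -83.24734101  12.        ]]
board edge [-27.   52.8] [-26.7 -32.5]
jawL [-16.  29.] [-0.6 26.4] [15.8 24.6] jawR [-16.  -23.2] [  0.3 -21.2] [ 16.  -19.3]
ovals [-22.8  -0. ] [23.  0.] [-0.  17.5] [  0.  -18.2]
block base [36.2  6.8] [ 37.  -14.7] top edge [35.1 13.8] [ 35.6 -24.9] pins [50.3 15. ] [ 50.5 -17.3]
tcp [0.22597762 0.46816144]
```

The oval centre is at crop (388,332), which agrees with the earlier estimate. The left jaw stands about 26–27 mm out and the right about 20 mm. The hinge block starts about 35 mm behind the seat, so I'll place the nut 1.5 mm forward and open only slightly.

Request:
{"api": "jog_arm", "payload": {
  "plan": [
    [0.03, [-0.0016, 0.0007, -0.025], [0, 0, 0]],
    [0.03, [-0.0016, 0.0007, -0.055], [0, 0, 0]],
    [0.03, [-0.0016, 0.0007, -0.075], [0, 0, 0]],
    [0.03, [-0.0016, 0.0007, -0.09], [0, 0, 0]],
    [0.03, [-0.0016, 0.0007, -0.095], [0, 0, 0]]
  ]
}}

```text
t: 4.95
position: [595.2, -81.5, 30.8]
tcp_rot: [-2.36, -2.068, 0.004]
force: [-1.3, -0.7, -1.2]
finger_gap: 37.3
grip_force: 20.8
```

Request:
{"api": "jog_arm", "payload": {
  "plan": [
    [0.03, [0, 0, -0.005], [0, 0, 0]],
    [0.03, [0, 0, -0.01], [0, 0, 0]],
    [0.03, [0, 0, -0.015], [0, 0, 0]],
    [0.03, [0, 0, -0.018], [0, 0, 0]],
    [0.03, [0, 0, -0.018], [0, 0, 0]]
  ]
}}

```text
t: 5.37
position: [597.6, -83.3, 15.0]
tcp_rot: [-2.364, -2.069, 0.0]
force: [0.5, -0.3, -0.7]
finger_gap: 36.8
grip_force: 20.8
```

Request:
{"api": "jog_arm", "payload": {
  "plan": [
    [0.03, [0, 0, -0.001], [0, 0, 0]],
    [0.03, [0, 0, -0.002], [0, 0, 0]],
    [0.03, [0, 0, -0.002], [0, 0, 0]]
  ]
}}

```text
t: 5.62
position: [597.8, -83.5, 13.3]
tcp_rot: [2.364, 2.069, 0.0]
force: [0.3, 0.3, -0.8]
finger_gap: 37.1
grip_force: 20.8
```

Request:
{"api": "jog_arm", "payload": {
  "plan": [
    [0.03, [-0.0005, 0.0007, -0.0007], [0, 0, 0]],
    [0.03, [-0.0005, 0.0007, -0.0009], [0, 0, 0]],
    [0.03, [-0.0005, 0.0007, -0.0009], [0, 0, 0]]
  ]
}}

```text
t: 5.87
position: [597.6, -82.9, 12.7]
tcp_rot: [2.363, 2.069, 0.001]
force: [0.4, -0.3, 3.4]
finger_gap: 36.8
grip_force: 21.1
```

Request:
{"api": "jog_arm", "payload": {
  "plan": [
    [0.038, [0, 0, 0], [0, 0, 0]],
    [0.039, [0, 0, 0], [0, 0, 0]],
    [0.04, [0, 0, 0], [0, 0, 0]],
    [0.041, [0, 0, 0], [0, 0, 0]],
    [0.041, [0, 0, 0], [0, 0, 0]]
  ]
}}

```text
t: 6.28
position: [597.1, -82.7, 12.1]
tcp_rot: [-2.364, -2.069, 0.0]
force: [0.3, -0.7, -0.1]
finger_gap: 41.3
grip_force: 0.0
```

Request:
{"api": "jog_arm", "payload": {
  "plan": [
    [0.041, [0, 0, 0.004], [0, 0, 0]],
    [0.041, [0, 0, 0.012], [0, 0, 0]],
    [0.041, [0, 0, 0.025], [0, 0, 0]],
    [0.041, [0, 0, 0.05], [0, 0, 0]],
    [0.041, [0, 0, 0.08], [0, 0, 0]]
  ]
}}

```text
t: 6.7
position: [596.0, -82.4, 92.4]
tcp_rot: [-2.362, -2.068, 0.002]
force: [1.1, -0.6, -0.7]
finger_gap: 40.8
grip_force: 0.0
```

Request:
{"api": "jog_arm", "payload": {
  "plan": [
    [0.085, [0, 0, 0.025], [0, 0, 0]],
    [0.085, [0, 0, 0.036], [0, 0, 0]],
    [0.085, [0, 0, 0.036], [0, 0, 0]],
    [0.085, [0, 0, 0.036], [0, 0, 0]]
  ]
}}

```text
t: 7.03
position: [597.4, -82.8, 128.5]
tcp_rot: [2.363, 2.069, 0.001]
force: [-0.1, -0.1, 0.4]
finger_gap: 84.6
grip_force: 0.0
```

Run:
```python
from h import *
o=ctrl.observe();R=cv2.Rodrigues(o['tcp_rot'])[0];print(o['t'],o['position'],o['finger_gap'],np.degrees(np.arctan(R[1,1]/R[0,1])))
s=snap('wrist');im=s['pixels']
O=np.array([598.2,-83.2]);th=np.radians(-7.6); A=np.array([[np.cos(th),np.sin(th)],[-np.sin(th),np.cos(th)]])
hsv=cv2.cvtColor(im,cv2.COLOR_RGB2HSV)
p=proj(s,[598.2,-83.2,12])[0];x,y=p.astype(int);x0,y0=x-130,max(0,y-110);print(x0,y0)
cv2.imwrite('pics/placed.png',cv2.resize(im[y0:y0+200,x0:x0+260,::-1],None,fx=3,fy=3,interpolation=cv2.INTER_CUBIC))
np.savez('placed.npz',**s)
```

```text
7.0333 [597.40343123 -82.75795538 128.53474446] 84.6427240881919 -7.609076352674074
201 121
```

View pics/placed.png

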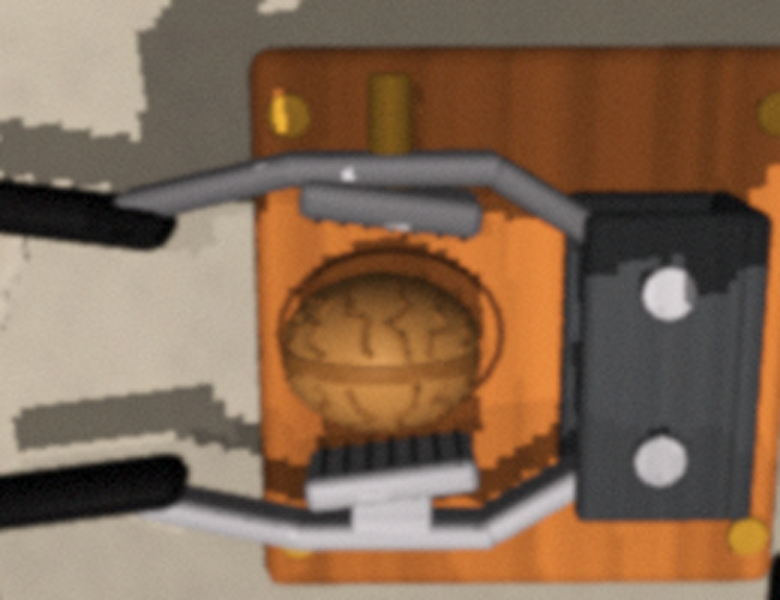

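The nut sits inside the oval with its seam parallel to the board, and it is free of the fingers. Next come the handles.

Run:
```python
from h import *
o=ctrl.observe();print(o['q'].round(3))
s=dict(np.load('placed.npz'));im=s['pixels']
O=np.array([598.2,-83.2]);th=np.radians(-7.6); A=np.array([[np.cos(th),np.sin(th)],[-np.sin(th),np.cos(th)]])
print('nut mid local',(A@(world(s,(201+382/3,121+353/3),17)[0,:2]-O)))
g=np.array([[531.7,-103.1],[538.6,-46.7]]);print('grips top local',(A@(g-O).T).T)
print('grip target',O+A.T@[-65,-3])
```

```text
[-0.259  0.509 -0.103  0.96   0.     1.445]
nut mid local [-1.76010803 -3.18805028]
grips top local [[-63.28393126 -28.5202392 ]
 [-63.90380444  28.29688636]]
grip target [533.37422071 -77.57698125]
```

Request:
{"api": "jog_arm", "payload": {
  "plan": [
    [0.085, [-0.013, 0.001, 0], [0, 0, 7]],
    [0.085, [-0.026, 0.002, 0], [0, 0, 14]],
    [0.085, [-0.039, 0.003, 0], [0, 0, 21]],
    [0.085, [-0.052, 0.004, 0], [0, 0, 28]],
    [0.085, [-0.064, 0.0052, 0], [0, 0, 35]]
  ]
}}

```text
t: 7.5
position: [531.2, -77.1, 126.4]
tcp_rot: [-1.623, -2.686, 0.001]
force: [0.3, -0.2, -0.2]
finger_gap: 85.4
grip_force: 0.0
```

Request:
{"api": "jog_arm", "payload": {
  "plan": [
    [0.085, [0, 0, 0], [0, 0, 7]],
    [0.085, [0, 0, 0], [0, 0, 14]],
    [0.085, [0, 0, 0], [0, 0, 21]],
    [0.085, [0, 0, 0], [0, 0, 28]],
    [0.085, [0, 0, 0], [0, 0, 35]]
  ]
}}

```text
t: 7.92
position: [532.0, -77.2, 126.5]
tcp_rot: [-0.74, -3.05, -0.0]
force: [0.1, 0.2, -0.5]
finger_gap: 85.2
grip_force: 0.0
```

Request:
{"api": "jog_arm", "payload": {
  "plan": [
    [0.085, [0, 0, 0], [0, 0, 7]],
    [0.085, [0, 0, 0], [0, 0, 14]],
    [0.085, [0, 0, 0], [0, 0, 20]],
    [0.085, [0, 0, 0], [0, 0, 20]],
    [0.085, [0, 0, 0], [0, 0, 20]]
  ]
}}

```text
t: 8.33
position: [532.3, -77.3, 127.0]
tcp_rot: [-0.214, -3.132, -0.001]
force: [0.0, -0.0, -1.3]
finger_gap: 84.9
grip_force: 0.0
```

Run:
```python
from h import *
o=ctrl.observe();R=cv2.Rodrigues(o['tcp_rot'])[0];print(o['t'],o['position'],o['finger_gap'],np.degrees(np.arctan(R[1,1]/R[0,1])))
s=snap('wrist','w3.png')
O=np.array([598.2,-83.2]);th=np.radians(-7.6); A=np.array([[np.cos(th),np.sin(th)],[-np.sin(th),np.cos(th)]])
print(o['position'][:2],A@(o['position'][:2]-O))
V=cv2.cvtColor(s['pixels'],cv2.COLOR_RGB2HSV)[:,:,2]
m=(V<50).astype(np.uint8)
for l in [(-65,28.5),(-65,-28.5),(0,0)]:
  w=O+A.T@np.array(l); print(l,proj(s,[*w,35]))
```

```text
8.3333 [532.33762687 -77.29949983 126.95515616] 84.92992181420749 82.1971935076981
[532.33762687 -77.29949983] [-66.06418662  -2.86205226]
(-65, 28.5) [[384.29920092 247.30107547]]
(-65, -28.5) [[283.50522087 247.64949043]]
(0, 0) [[333.89090246 350.16143917]]
```

View pics/w3.png

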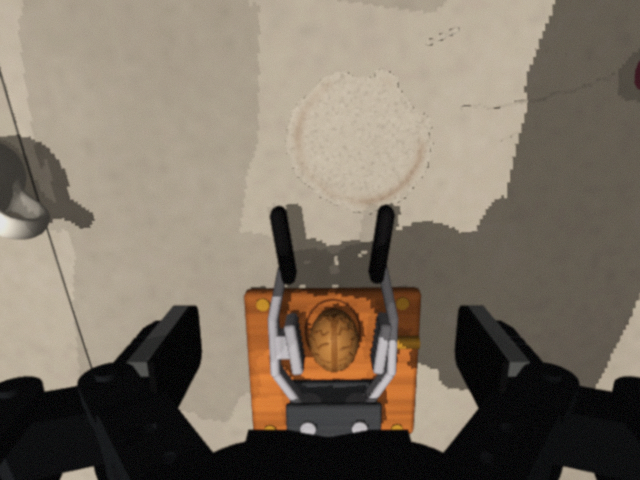

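The view shows both grips at (283,245) and (382,245), as predicted, with the nut between the jaws at (334,338). I'll descend around the grips.

Request:
{"api": "jog_arm", "payload": {
  "plan": [
    [0.085, [0.001, 0, -0.03], [0, 0, 0]],
    [0.085, [0.001, 0, -0.065], [0, 0, 0]],
    [0.085, [0.001, 0, -0.095], [0, 0, 0]],
    [0.085, [0.001, 0, -0.115], [0, 0, 0]],
    [0.085, [0.001, 0, -0.123], [0, 0, 0]]
  ]
}}

```text
t: 8.8
position: [531.7, -76.9, 2.0]
tcp_rot: [-0.213, -3.129, -0.002]
force: [-0.9, 0.8, 0.0]
finger_gap: 85.2
grip_force: 0.0
```

Request:
{"api": "jog_arm", "payload": {
  "plan": [
    [0.08, [0, 0, 0], [0, 0, 0]],
    [0.075, [0, 0, 0], [0, 0, 0]],
    [0.072, [0, 0, 0], [0, 0, 0]],
    [0.07, [0, 0, 0], [0, 0, 0]]
  ],
  "grip_force": 20
}}

```text
t: 9.13
position: [535.4, -77.8, 6.6]
tcp_rot: [0.209, 3.132, -0.001]
force: [0.6, -0.7, 0.3]
finger_gap: 69.7
grip_force: 0.1
```

Request:
{"api": "jog_arm", "payload": {
  "plan": [
    [0.065, [0, 0, -0.001], [0, 0, 0]],
    [0.06, [0, 0, -0.001], [0, 0, 0]],
    [0.055, [0, 0, -0.001], [0, 0, 0]],
    [0.051, [0, 0, -0.001], [0, 0, 0]],
    [0.048, [0, 0, -0.001], [0, 0, 0]]
  ]
}}

```text
t: 9.55
position: [534.3, -77.6, 4.4]
tcp_rot: [0.209, 3.134, -0.0]
force: [0.2, 1.7, 0.0]
finger_gap: 47.6
grip_force: 0.5
```

Request:
{"api": "jog_arm", "payload": {
  "plan": [
    [0.046, [0, 0, 0], [0, 0, 0]],
    [0.044, [0, 0, 0], [0, 0, 0]],
    [0.042, [0, 0, 0], [0, 0, 0]],
    [0.04, [0, 0, 0], [0, 0, 0]]
  ]
}}

```text
t: 9.88
position: [534.2, -77.5, 4.2]
tcp_rot: [-0.209, -3.135, -0.0]
force: [-0.3, 0.6, 1.7]
finger_gap: 39.8
grip_force: 0.8
```

Request:
{"api": "jog_arm", "payload": {
  "plan": [
    [0.0385, [0, 0, 0], [0, 0, 0]],
    [0.037, [0, 0, 0], [0, 0, 0]],
    [0.0355, [0, 0, 0], [0, 0, 0]]
  ]
}}

```text
t: 10.13
position: [534.2, -77.5, 4.2]
tcp_rot: [-0.209, -3.135, -0.0]
force: [0.3, 1.4, 1.0]
finger_gap: 35.3
grip_force: 1.0
```

Request:
{"api": "jog_arm", "payload": {
  "plan": [
    [0.0345, [0, 0, 0], [0, 0, 0]],
    [0.0335, [0, 0, 0], [0, 0, 0]]
  ]
}}

```text
t: 10.3
position: [534.2, -77.5, 4.2]
tcp_rot: [-0.208, -3.135, 0.0]
force: [-0.0, 0.9, 1.5]
finger_gap: 33.4
grip_force: 1.1
```

Request:
{"api": "jog_arm", "payload": {
  "plan": [
    [0.0325, [0, 0, 0], [0, 0, 0]],
    [0.0315, [0, 0, 0], [0, 0, 0]]
  ]
}}

```text
t: 10.47
position: [534.2, -77.5, 4.2]
tcp_rot: [-0.209, -3.135, 0.0]
force: [0.5, -0.1, 2.7]
finger_gap: 31.6
grip_force: 1.1
```

Request:
{"api": "jog_arm", "payload": {
  "plan": [
    [0.0305, [0, 0, 0], [0, 0, 0]],
    [0.0305, [0, 0, 0], [0, 0, 0]]
  ]
}}

```text
t: 10.63
position: [534.2, -77.5, 4.2]
tcp_rot: [0.209, 3.135, -0.0]
force: [-0.4, -0.0, 1.4]
finger_gap: 30.6
grip_force: 1.2
```

Request:
{"api": "jog_arm", "payload": {
  "plan": [
    [0.0295, [0, 0, 0], [0, 0, 0]],
    [0.0295, [0, 0, 0], [0, 0, 0]]
  ]
}}

```text
t: 10.8
position: [534.2, -77.6, 4.2]
tcp_rot: [0.209, 3.135, -0.0]
force: [-0.1, 0.1, 1.7]
finger_gap: 29.3
grip_force: 1.4
```

Request:
{"api": "jog_arm", "payload": {
  "plan": [
    [0.0285, [0, 0, 0], [0, 0, 0]],
    [0.0285, [0, 0, 0], [0, 0, 0]]
  ]
}}

```text
t: 10.97
position: [534.2, -77.6, 4.3]
tcp_rot: [0.209, 3.135, -0.0]
force: [0.0, -0.4, 2.7]
finger_gap: 28.5
grip_force: 2.8
```

Request:
{"api": "jog_arm", "payload": {
  "plan": [
    [0.0275, [0, 0, 0], [0, 0, 0]],
    [0.0275, [0, 0, 0], [0, 0, 0]]
  ]
}}

```text
t: 11.13
position: [534.2, -77.6, 4.3]
tcp_rot: [0.209, 3.134, -0.0]
force: [-0.9, -0.7, 4.8]
finger_gap: 27.5
grip_force: 5.3
```

Request:
{"api": "jog_arm", "payload": {
  "plan": [
    [0.0265, [0, 0, 0], [0, 0, 0]],
    [0.0265, [0, 0, 0], [0, 0, 0]]
  ]
}}

```text
t: 11.3
position: [534.2, -77.6, 4.4]
tcp_rot: [0.209, 3.134, -0.0]
force: [-1.5, 0.3, 4.4]
finger_gap: 26.8
grip_force: 8.3
```

One step at a time from here.

Request:
{"api": "jog_arm", "payload": {
  "plan": [
    [0.0258, [0, 0, 0], [0, 0, 0]],
    [0.0258, [0, 0, 0], [0, 0, 0]]
  ]
}}

```text
t: 11.47
position: [534.2, -77.5, 4.4]
tcp_rot: [0.209, 3.135, -0.0]
force: [-1.3, 0.6, 6.4]
finger_gap: 25.9
grip_force: 10.6
```

Request:
{"api": "jog_arm", "payload": {
  "plan": [
    [0.0252, [0, 0, 0], [0, 0, 0]],
    [0.0252, [0, 0, 0], [0, 0, 0]]
  ]
}}

```text
t: 11.63
position: [534.2, -77.5, 4.4]
tcp_rot: [0.209, 3.134, -0.0]
force: [-1.3, 0.1, 7.5]
finger_gap: 25.7
grip_force: 12.6
```

Request:
{"api": "jog_arm", "payload": {
  "plan": [
    [0.0247, [0, 0, 0], [0, 0, 0]],
    [0.0247, [0, 0, 0], [0, 0, 0]]
  ]
}}

```text
t: 11.8
position: [534.2, -77.5, 4.5]
tcp_rot: [0.209, 3.134, 0.0]
force: [-0.9, 0.0, 7.1]
finger_gap: 24.8
grip_force: 14.1
```

Request:
{"api": "jog_arm", "payload": {
  "plan": [
    [0.0243, [0, 0, 0], [0, 0, 0]],
    [0.0243, [0, 0, 0], [0, 0, 0]]
  ]
}}

```text
t: 11.97
position: [534.3, -77.5, 4.5]
tcp_rot: [0.209, 3.134, 0.0]
force: [-1.9, 0.5, 8.0]
finger_gap: 24.4
grip_force: 15.2
```

Request:
{"api": "jog_arm", "payload": {
  "plan": [
    [0.0239, [0, 0, 0], [0, 0, 0]],
    [0.0239, [0, 0, 0], [0, 0, 0]]
  ]
}}

```text
t: 12.13
position: [534.3, -77.4, 4.5]
tcp_rot: [0.208, 3.134, 0.0]
force: [-1.7, 1.5, 8.6]
finger_gap: 24.3
grip_force: 15.9
```

Request:
{"api": "jog_arm", "payload": {
  "plan": [
    [0.0235, [0, 0, 0], [0, 0, 0]],
    [0.0235, [0, 0, 0], [0, 0, 0]]
  ]
}}

```text
t: 12.3
position: [534.3, -77.5, 4.3]
tcp_rot: [0.208, 3.134, 0.0]
force: [-0.2, 1.2, 1.9]
finger_gap: 23.3
grip_force: 1.5
```

The grip force dropped from 15.9 to 1.5 N, so the shell has given. I'll open the handles now.

Request:
{"api": "jog_arm", "payload": {
  "plan": [
    [0.03, [0, 0, 0], [0, 0, 0]],
    [0.04, [0, 0, 0], [0, 0, 0]],
    [0.055, [0, 0, 0], [0, 0, 0]],
    [0.07, [0, 0, 0], [0, 0, 0]],
    [0.085, [0, 0, 0], [0, 0, 0]]
  ]
}}

```text
t: 12.72
position: [534.1, -77.6, 4.1]
tcp_rot: [-0.209, -3.134, -0.0]
force: [0.2, -0.5, 0.0]
finger_gap: 74.7
grip_force: 0.0
```

Request:
{"api": "jog_arm", "payload": {
  "plan": [
    [0.085, [0, 0, 0], [0, 0, 0]],
    [0.085, [0, 0, 0.02], [0, 0, 0]],
    [0.085, [0, 0, 0.05], [0, 0, 0]],
    [0.085, [0, 0, 0.085], [0, 0, 0]],
    [0.085, [0, 0, 0.122], [0, 0, 0]]
  ]
}}

```text
t: 13.13
position: [533.3, -77.3, 127.0]
tcp_rot: [-0.209, -3.133, -0.001]
force: [1.4, -0.3, 0.5]
finger_gap: 85.0
grip_force: 0.0
```

Request:
{"api": "jog_arm", "payload": {
  "plan": [
    [0.085, [0, 0, 0], [0, 0, 0]],
    [0.085, [0, 0, 0], [0, 0, 0]],
    [0.085, [0, 0, 0], [0, 0, 0]],
    [0.085, [0, 0, 0], [0, 0, 0]]
  ]
}}

```text
t: 13.47
position: [533.2, -77.3, 125.0]
tcp_rot: [-0.208, -3.132, -0.001]
force: [0.2, -0.1, -0.6]
finger_gap: 85.1
grip_force: 0.0
```

Run:
```python
from h import *
o=ctrl.observe();print(o['t'],o['position'],o['finger_gap'],o['force'])
a=snap('wrist')['pixels'][190:440,180:480,::-1]
cv2.imwrite('pics/end.png',cv2.resize(a,None,fx=2.4,fy=2.4,interpolation=cv2.INTER_CUBIC))
```

```text
13.4667 [533.18071861 -77.27361634 124.96419218] 85.10611154678506 [ 0.18250752 -0.11325536 -0.60423815]
```

View pics/end.png

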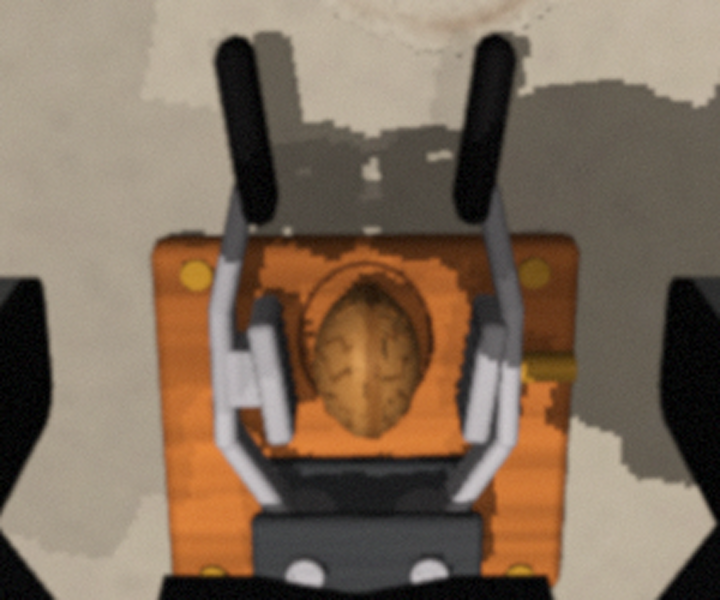

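The nut, now narrowed and cracked, lies at crop (367,362) between the open jaws with its seam in line. The handles are back open and the gripper is clear.

```bash
python3 -c "
from bench import ctrl
print(ctrl.hand_in())"
```

```text
the job is handed in; nothing more can be done
None
```

I set the walnut on the seat, cracked it with the handles (grip force fell from 15.9 to 1.5 N and I stopped there), let them spring open and handed the job in at about 13.5 s; the nut lies between the jaws, and the arm never went near the jar, cup or scone.

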